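Put the salt shaker away in the spice chest with the counterweighted lid

ROBOT

A 7-joint arm with a two-finger parallel gripper is mounted at the origin on a cart in front of the work surface, level with it; the furniture and walls round the work are solid. World frame = base frame: x ahead of the robot, y to its left, z up, the work surface at z = 0. Lengths are in m, angles in rad, forces in N, time in s.
With the tool pointing down it reaches from about 0.425 to 0.875 m from the base axis. Payload 9.9 kg.
Tool frame: the origin (TCP) lies on the centre line of the jaws, within the pads' length; the fingertips stand 22 mm ahead of it and the grasp point (between the pads) lies 3 mm ahead of it; z points along the fingers, x is the direction in which the jaws open and shut, and the axes are right-handed (so a half turn about z gives the same grasp; the last joint's range is limited). The gripper opens to 85 mm and grips with 20 to 120 N. Pads are 22 mm wide; open, the fingers measure 114 mm over their backs; the gripper's body (76 mm by 85 mm) begins 54 mm behind the grasp point. The pads swing forward as they close: fully open they stand 13 mm farther back than shut.
Start: joints at [1.096, 0.576, 0.025, 1.437, -0.015, 1.129, -0.057], TCP at [0.257, -0.624, 0.253] pointing down, gripper open.
Joint ranges: [-2.76, 2.76], [-0.34, 2.15], [-1.52, 1.57], [0.19, 2.46], [-1.09, 4.23], [0.17, 1.99], [-2.82, 2.82]. Speed limits (rad/s): [2.22, 2.22, 3.01, 3.01, 3.14, 3.14, 3.14].

INTERFACE

Orientations are given as a unit quaternion [w, x, y, z].
In Python, from workcell import bot gives the robot as it stands.
- The arm moves only by the shell command python3 -m handwheel 'ROWS'. ROWS is JSON, a list that holds one entry, the list of rows, each a list of 7 numbers: the shift along the tool's x, y, z in m, then the turn, a rotation vector about the tool's x, y, z in degrees, then the opening, from 0 (shut) to 1 (fully open). In form: [[[tx, ty, tz, ax, ay, az, gripper], ...]]. A call has 1 to 8 rows; each row is the pose to reach, as a shift and turn from the pose measured when the call began, along the tool's axes at that moment; what a row does not reach only later rows make up. A row lasts 1/8 s, in which the tool goes at most 62.5 mm and 10.7 degrees, less where a joint would pass 70% of its speed; a pose out of reach is approached as far as the arm can. A call with a gripper value outside its range is refused whole. The fingers move at their own pace and stop on an object; the grip force is fixed at half the most. Time passes only in rows, so rows that repeat a pose let the fingers close. It gives the time, the measured TCP pose, the force and the opening at its end, in the units of the state.
- bot.get_state(): the state, without advancing time (a new reading comes with each control period).
- bot.capture(name): name is "scene" or "side" or "wrist"; returns the picture (480x640x3 uint8, red, green, blue); there is no depth.
- bot.camera_info(name): a dict with "fx", "fy", "cx", "cy" (pixels), "distortion" ([k1, k2, p1, p2, k3] as OpenCV has them; the pictures are not rectified), "extrinsics" (4x4, takes a point from camera to world coordinates); the wrist camera has in their place "tool_from_camera" (4x4, takes a point from camera to tool coordinates, whose origin is the TCP and whose axes are the tool frame's). Camera axes: x right, y up, looking along -z (the intrinsics and any distortion apply to the point x, -y, -z); pixel columns grow to the right and rows downward; lengths in m; the calibration is good to about 2 mm. A picture is of the moment at which its call begins: read the wrist's pose just before it. camera_info takes no time and is no camera call.
- bot.job_done(): hands the job in, once; it reports no verdict.
The state is a dict: "time_s": time; "qpos": joint angles; "joint_vel": joint speeds; "joint_torque": joint torques, N m; "tcp_pos": TCP position; "orientation": TCP orientation; "contact_force": force on the tool from outside, world axes, zero at the start; "moment": the same for the moment, N m; "finger_gap": opening from 0.0 (shut) to 1.0 (fully open).
Only numpy, scipy, OpenCV 4.12 (cv2) and the standard library are available. Lean on these libraries where they do the work, as an engineer would, in place of code of your own. Each camera call takes 0.05 s, during which the arm holds its last target. There are 200 camera calls.

TASK

Lift the hooded lid of the spice chest by its handle bar past its balance point and ease it down backwards, until its counterweight sits on the rubber stop and the lid stays open by itself when you let go: never let it swing or bang, and do not force it once the stop is felt. Then set the salt shaker gently upright in the chest beside the jar that is in it, and leave the lid open and everything else where it stands.

Things in the scene. Friction and masses are not known exactly. Their poses are not given: they have to be found in the camera images.
- spice_chest: Fixed low open wooden tray, 126 deep (its x) x 232 wide (its y) x 75 mm high, walls and floor 6 mm. Origin: centre of its underside; x points to its back (hinge side), z up. Turned up to 0.25 rad. A spice jar (44 mm across, 109 high) stands in its -y half, about 72 mm from the centre; the +y half is empty. The shut hood covers it, its top 131 mm above the worktop.
- lid (a joint): Angle of the hooded lid, rad: 0 shut, growing as it opens up and backwards about a level hinge along the chest's y. Gravity shuts it below a balance angle (unknown, 0.5 to 0.85) and throws it open beyond; almost no friction: let go over 0.03 rad before its stop, it bangs. It first meets the stop between 1.33 and 1.82, unmeasured, to be felt. Must not turn faster than 1.2 rad/s either way.
- lid_handle (a point): Middle of the lid's handle: level round steel bar, 12 mm thick, 120 mm long along the chest's y, posts at its ends. Bar centre 45 mm out from the hood's front, 9 mm below its top, 122 mm above the worktop when shut; moves on a circle of 182 mm radius about the hinge. Pinched from above, fingers before and behind it, it can roll between them, so the hand may point down all the way.
- lid_hinge (a point): Middle of the hinge line, 75 mm above the worktop, 68 mm behind the chest's centre. Shut, the handle lies 176 mm in front of it and 47 mm above. The lid with hood weighs 0.72 kg. At the handle, starting the lift takes about 2.5 N; past the balance the lid pulls onwards, with 2 to 4.5 N just before the stop.
- counterweight: Dark steel roller, 38 mm across, 56 mm long (along the chest's y), 0.25 to 0.59 kg, fixed to the lid on a rod behind the hood. Origin on the hinge line, as point lid_hinge; the roller's centre is 81 mm from it, straight above when the lid is shut, straight behind at about 1.5 rad.
- stop_bracket: Fixed steel foot, 60 x 80 mm, with screw and 24 mm round rubber tip on which the counterweight comes to rest. Origin: centre of its underside, 147 mm behind the chest's centre. Tip height 28 to 64 mm, set anew each time, unmeasured. Past first touch, 0.7 N more per mm at the handle: the lid's pull fades, then turns to push-back: let go. Rests with 4 to 11 N; over 20 N is forced or banged.
- salt_shaker: Salt shaker with clear body and grey domed cap, no label; 90 mm high, 44 mm across up to 70 mm height, cap 34 mm across. About 0.1 kg. Stands upright on the worktop left of the chest, its place swapped at random with the two labelled spice jars. Origin: centre of its underside, z up.
- spice_d: Labelled spice jar with a whitish cap, 44 mm across, 109 mm high, standing loose in the chest; to be left there. Origin: centre of its underside.
- spice_a: Labelled spice jar with a black cap, 45 mm across, 105 mm high, standing left of the chest. Leave alone. Origin: centre of its underside.
- spice_b: Labelled spice jar with a dark cap, 44 mm across, 105 mm high, standing left of the chest. Leave alone. Origin: centre of its underside.
- cup_small: Bystander: blue measuring cup with flat handle, 115 mm long, to the right. Origin: middle of its underside.
- spatula: Bystander: white spatula, 150 mm long, lying to the right. Origin: middle of its underside.
There are look-alikes about, which are no part of the job. Leave any green look-alike of the salt_shaker alone.

How it is judged:
By the outcome, as a careful person would: the job done as asked, in the order asked, and still so for the second after the job is handed in, with the robot touching nothing.
It also fails if it takes over 70 s, if anything falls off the work surface, if the arm or the gripper's body presses on something with over 40 N, if the wrist force passes 120 N, or if a joint passes its speed limit or range.

## Working session

There is one attempt and no reset: what is moved stays moved. The work goes in short steps, Python scripts to look and compute and a shell command to move; the robot and the scene stay as the last step left them, time stands still between calls to the robot, and variables do not carry over. Pictures are saved under pics/ and viewed, about 8 in all and at most 12, crops included, and the job is handed in when it is done.

```bash
mkdir -p pics; ls
python3 - <<'E'
from workcell import bot
import cv2,numpy as np
s=bot.get_state();print(s)
a=bot.capture("scene");b=bot.capture("side")
for n,i in(("scene",a),("side",b)):
    cv2.imwrite(f"pics/{n}0.png",i[:,:,::-1])
    c=bot.camera_info(n);print(n,c)
print(bot.camera_info("wrist"))
E
```

```text
pics
{'time_s': 0.0, 'qpos': array([ 1.09621974,  0.57651635,  0.02483041,  1.4379246 , -0.01499099,
        1.12901261, -0.05653969]), 'joint_vel': array([-3.84654895e-04,  1.07052230e-03, -4.69168042e-05,  2.71610068e-04,
        1.33146279e-03,  2.77222902e-04,  9.25156176e-04]), 'joint_torque': array([-1.85850763e-04, -7.65750289e+01,  2.25053765e+00, -2.85959923e+01,
        1.52977940e-02,  1.27043092e-02,  4.74460364e-05]), 'tcp_pos': array([ 0.25695918, -0.62371241,  0.25244707]), 'orientation': array([-4.29116590e-04,  8.30937542e-01, -5.56365077e-01, -7.20099885e-04]), 'contact_force': array([ 0.10085842, -0.48073922, -0.03893582]), 'moment': array([ 3.45456669e-02, -2.97488338e-05,  6.77298718e-02]), 'finger_gap': 0.9966131568253221}
scene {'fx': 453.6172025609947, 'fy': 453.6172025609947, 'cx': 322.99607888052384, 'cy': 241.96036078116217, 'distortion': array([-0.03017739,  0.        ,  0.        ,  0.        ,  0.        ]), 'extrinsics': array([[-0.56789167,  0.39740603, -0.72081031, -0.25632614],
       [-0.82287743, -0.29462552,  0.48586885,  0.52242092],
       [-0.0
[... 413 characters left out ...]
2086723,  0.86770973],
       [-0.01169357,  0.73251505,  0.6806504 ,  1.04182034],
       [ 0.        ,  0.        ,  0.        ,  1.        ]])}
{'fx': 395.88571042837697, 'fy': 395.88571042837697, 'cx': 318.0861471035328, 'cy': 242.59840972792028, 'distortion': array([-0.07949547,  0.        ,  0.        ,  0.        ,  0.        ]), 'tool_from_camera': array([[ 9.99998030e-01,  1.86249069e-03, -6.86307933e-04,
         5.12250670e-04],
       [ 1.62253530e-03, -9.66181037e-01, -2.57859594e-01,
        -6.55534873e-02],
       [-1.14335881e-03,  2.57857973e-01, -9.66182156e-01,
        -1.20455022e-01],
       [ 0.00000000e+00,  0.00000000e+00,  0.00000000e+00,
         1.00000000e+00]])}
```

View pics/scene0.png

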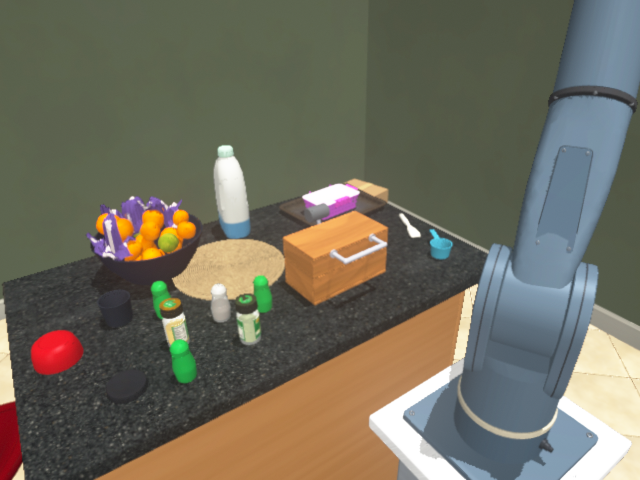

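View pics/side0.png

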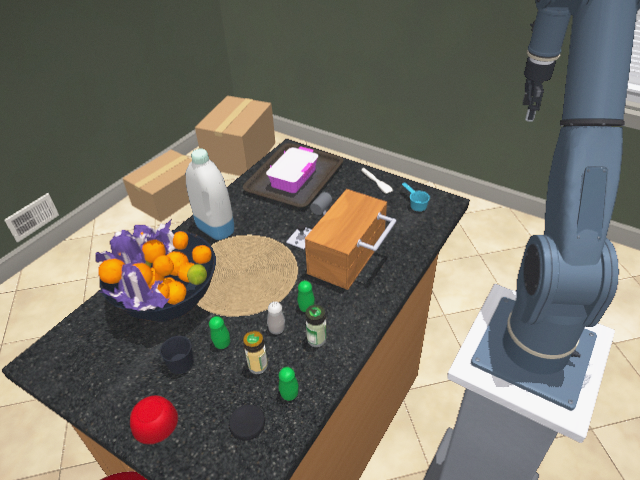

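The scene view shows the chest at about (335,255), with its handle bar from (337,258) to (382,240). The roller is at (316,212). The shaker candidates are the grey-capped clear one at scene (220,303) / side (276,318) and three green ones at scene (161,299), (263,293) and (184,362). The grey, unlabelled one fits the description. I'll confirm it in an enlarged crop and measure there.

```bash
cat > h.py <<'E'
import numpy as np,cv2
from workcell import bot
from scipy.spatial.transform import Rotation as R
def ray(name,uv,state=None):
    c=bot.camera_info(name)
    K=np.array([[c['fx'],0,c['cx']],[0,c['fy'],c['cy']],[0,0,1]])
    p=cv2.undistortPoints(np.array([[uv]],float),K,np.array(c['distortion']))[0,0]
    if name=='wrist':
        w,x,y,z=state['orientation'];T=np.eye(4);T[:3,:3]=R.from_quat([x,y,z,w]).as_matrix();T[:3,3]=state['tcp_pos']
        T=T@np.array(c['tool_from_camera'])
    else: T=np.array(c['extrinsics'])
    d=T[:3,:3]@np.array([p[0],-p[1],-1]);return T[:3,3],d/np.linalg.norm(d)
def plane(name,uv,z,state=None):
    o,d=ray(name,uv,state);return o+d*(z-o[2])/d[2]
def two(r1,r2):
    (o1,d1),(o2,d2)=r1,r2
    A=np.c_[d1,-d2];t=np.linalg.lstsq(A,o2-o1,rcond=None)[0]
    a,b=o1+t[0]*d1,o2+t[1]*d2;return (a+b)/2,np.linalg.norm(a-b)
E
python3 - <<'E'
import cv2,numpy as np
a=cv2.imread('pics/scene0.png');b=cv2.imread('pics/side0.png')
def g(i,x,y,w,h,s):
    c=cv2.resize(i[y:y+h,x:x+w],None,fx=s,fy=s,interpolation=cv2.INTER_CUBIC);return c
r1=np.hstack([g(a,270,190,133,100,3),g(b,280,180,133,100,3)])
r2=np.hstack([g(a,150,260,133,95,3),g(b,220,270,133,95,3)])
cv2.imwrite('pics/c1.png',np.vstack([r1,r2]))
E
```

```text
(no output)
```

View pics/c1.png

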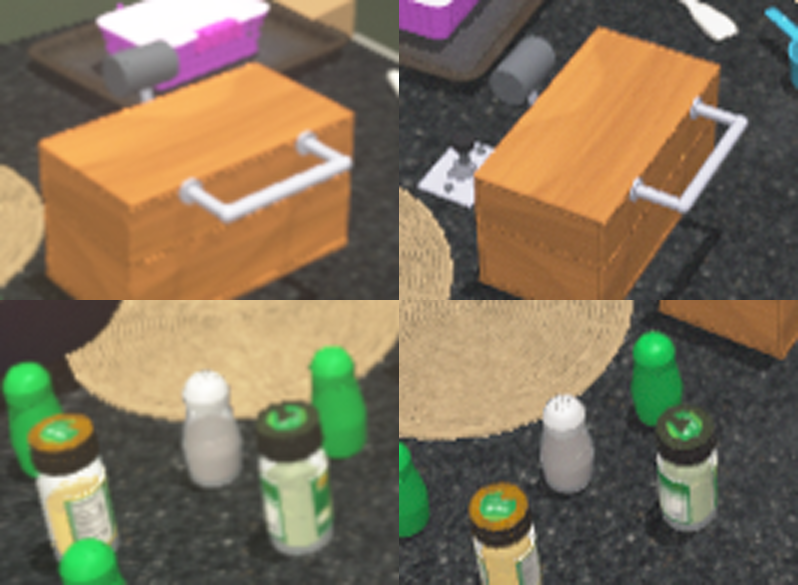

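The crop confirms it: the salt shaker is the clear, grey-capped, unlabelled one. Both ends of the handle bar and the hood corners are sharp in both views, so I'll compute positions.

Run:
```python
from h import *
np.set_printoptions(precision=4,suppress=True)
H={}
for n,s,d in (("barL",(346,260.3),(375.3,247.3)),("barR",(386.7,244),(394.7,220.7)),
 ("FL",(314,259),(348.7,253.3)),("BL",(283.3,237.3),(305.7,239)),("BR",(357.3,211.7),(347,189)),("FR",(387.3,227.7),(386.7,202)),
 ("shkMid",(220.3,309.3),(275.7,321.7)),("shkTop",(218.7,285),(275.3,302.5))):
    z=.122 if 'bar' in n else .131
    H[n],e=two(ray('scene',s),ray('side',d))
    print(n,H[n],round(e,4),"plane",plane('scene',s,z)[:2],plane('side',d,z)[:2])
P=lambda n,s,z:plane(n,s,z)
f=lambda a,b:(P('scene',a,.131)+P('side',b,.131))/2
FL,BL,BR,FR=f((314,259),(348.7,253.3)),f((283.3,237.3),(305.7,239)),f((357.3,211.7),(347,189)),f((387.3,227.7),(386.7,202))
y=(FL-FR)/2+(BL-BR)/2;yaw=np.arctan2(-y[0],y[1]);print("yaw",yaw,"lens",np.linalg.norm(FL-FR),np.linalg.norm(BL-BR),np.linalg.norm(FL-BL),np.linalg.norm(FR-BR),"hood ctr",(FL+FR+BL+BR)/4)
y=H['barL']-H['barR'];print("baryaw",np.arctan2(-y[0],y[1]),np.linalg.norm(y),"mid",(H['barL']+H['barR'])/2)
```

```text
barL [0.4243 0.0025 0.1252] 0.0018 plane [0.4276 0.0006] [ 0.426  -0.0018]
barR [ 0.4311 -0.1222  0.1194] 0.002 plane [ 0.4285 -0.1206] [ 0.4297 -0.118 ]
FL [0.4696 0.0572 0.1267] 0.0031 plane [0.4623 0.063 ] [0.468 0.059]
BL [0.5878 0.0688 0.131 ] 0.0017 plane [0.5887 0.0676] [0.5875 0.0699]
BR [ 0.6083 -0.1742  0.121 ] 0.0009 plane [ 0.5927 -0.162 ] [ 0.6017 -0.1623]
FR [ 0.4799 -0.1681  0.1293] 0.0012 plane [ 0.477 -0.165] [ 0.4791 -0.1672]
shkMid [0.5548 0.2599 0.0239] 0.0015 plane [0.4174 0.3048] [0.4978 0.3231]
shkTop [0.5531 0.2546 0.0902] 0.0025 plane [0.4939 0.2751] [0.5305 0.2795]
yaw 0.048014181064383855 lens 0.22739480515309682 0.23104154473913402 0.12317560618470191 0.1191793208936087 hood ctr [ 0.5321 -0.0496  0.131 ]
baryaw 0.05471896198512561 0.12504331154254025 mid [ 0.4277 -0.0598  0.1223]
```

```bash
python3 -m handwheel '[[[-0.045,-0.039,0,0,0,-8.8,0.4],[-0.09,-0.078,0,0,0,-17.6,0.4],[-0.135,-0.117,0,0,0,-26.4,0.4],[-0.18,-0.156,0,0,0,-35.2,0.4],[-0.225,-0.195,0,0,0,-44,0.4],[-0.27,-0.234,0,0,0,-52.8,0.4],[-0.315,-0.273,0,0,0,-61.6,0.4],[-0.36,-0.312,0,0,0,-70.5,0.4]]]'
```

```text
time_s: 1.1
tcp_pos: [0.4085, -0.1702, 0.2531]
orientation: [-0.001, 1.0, 0.028, -0.0]
contact_force: [0.4, -0.4, 0.4]
finger_gap: 0.398
```

```bash
python3 -m handwheel '[[[0.02,-0.055,0,0,0,0,0.4],[0.0275,-0.11,0,0,0,0,0.4],[0.0275,-0.11,0,0,0,0,0.4]]]'
python3 - <<'E'
from h import *
s=bot.get_state();print(s['tcp_pos'],s['contact_force'],s['finger_gap']);i=bot.capture('wrist');cv2.imwrite('pics/w1.png',i[:,:,::-1])
E
```

```text
time_s: 1.48
tcp_pos: [0.4302, -0.0547, 0.2534]
orientation: [-0.001, 1.0, 0.031, 0.0]
contact_force: [0.7, -1.2, -0.6]
finger_gap: 0.404
[ 0.43017124 -0.05466831  0.25337865] [ 0.71840295 -1.20326464 -0.63218088] 0.4036838716964359
```

View pics/w1.png

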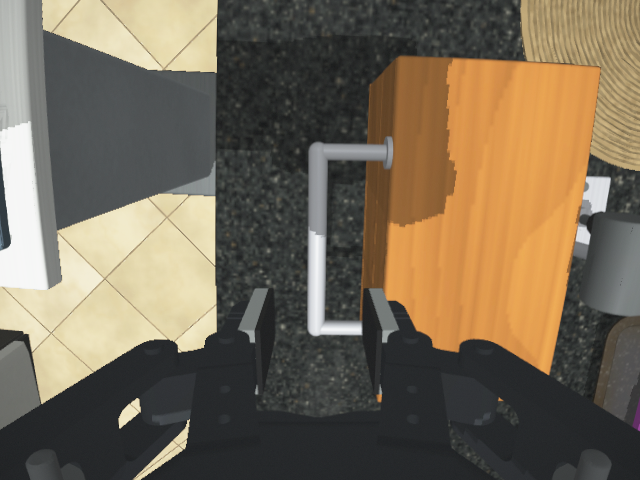

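Wrist view: the bar runs from (318,147) to (316,330). The hood's top left edge runs from (400,57) to (600,67).

Run:
```python
from h import *
np.set_printoptions(precision=4,suppress=True)
s=bot.get_state()
a=plane('wrist',(318,150),.122,s);b=plane('wrist',(316,328),.122,s)
print(a,b,np.linalg.norm(a-b),(a+b)/2,"yaw",np.arctan2(-(a-b)[0],(a-b)[1]))
f=plane('wrist',(400,57),.131,s);g=plane('wrist',(600,67),.131,s);print(f,g,np.linalg.norm(f-g),np.arctan2((g-f)[1],(g-f)[0]))
h=plane('wrist',(552,372),.131,s);print(h,"back edge yaw",np.arctan2(-(g-h)[0],(g-h)[1]))
w,x,y,z=s['orientation'];print(R.from_quat([x,y,z,w]).as_matrix())
```

```text
[ 0.427  -0.0002  0.122 ] [ 0.4327 -0.1217  0.122 ] 0.1215904194651501 [ 0.4298 -0.061   0.122 ] yaw 0.04636832540267496
[0.471  0.0557 0.131 ] [0.5934 0.0617 0.131 ] 0.12254889278140896 0.048855892220952074
[ 0.6057 -0.1446  0.131 ] back edge yaw 0.05939550002334199
[[ 0.9982  0.0595 -0.0006]
 [ 0.0595 -0.9982  0.0012]
 [-0.0006 -0.0013 -1.    ]]
```

```bash
python3 -m handwheel '[[[-0.0005,0.006,0.05,0,0,0.6,0.4],[-0.0005,0.006,0.095,0,0,0.6,0.4],[-0.0005,0.006,0.12,0,0,0.6,0.4],[-0.0005,0.006,0.1285,0,0,0.6,0.4],[-0.0005,0.006,0.1285,0,0,0.6,0.4]]]'
python3 - <<'E'
from h import *
s=bot.get_state();print(s['tcp_pos'],s['contact_force'],s['finger_gap']);i=bot.capture('wrist');cv2.imwrite('pics/w2.png',i[:,:,::-1])
E
```

```text
time_s: 2.15
tcp_pos: [0.4296, -0.0638, 0.1247]
orientation: [-0.001, 1.0, 0.024, -0.001]
contact_force: [0.7, -0.5, 0.1]
finger_gap: 0.402
[ 0.42961577 -0.06375515  0.12467828] [ 0.65132597 -0.4502444   0.13992782] 0.4019298683039034
```

View pics/w2.png

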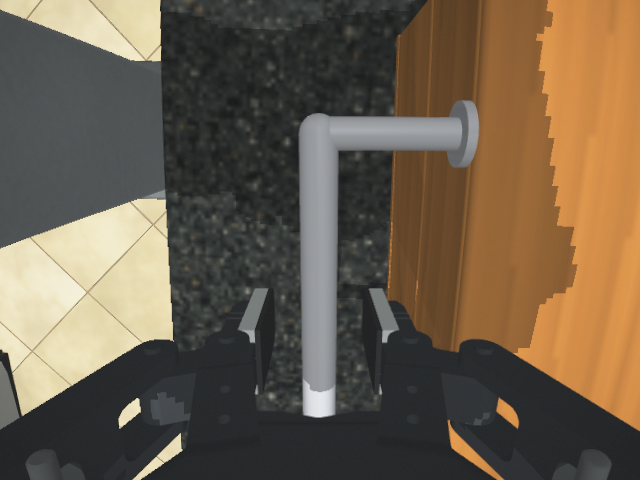

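The bar is centred between the pads at column 318, and the back finger is clear of the hood. I'll pinch now.

```bash
python3 -m handwheel '[[[0,0,0,0,0,0,0.2],[0,0,0,0,0,0,0.1],[0,0,0,0,0,0,0],[0,0,0,0,0,0,0],[0,0,0,0,0,0,0]]]'
python3 - <<'E'
import numpy as np
from workcell import bot
print(bot.get_state()['orientation'])
# arc offsets from shut: forward(chest x), up
for t in np.arange(0,1.95,.05):
    a=.2610+t
    print(f"{t:.2f} {(.176-.1822*np.cos(a))*1e3:.1f} {(-.047+.1822*np.sin(a))*1e3:.1f}",end=' | ')
E
```

```text
time_s: 2.82
tcp_pos: [0.4298, -0.064, 0.1262]
orientation: [0.0, 1.0, 0.024, 0.0]
contact_force: [-4.0, -1.0, 8.7]
finger_gap: 0.116
[3.14591607e-05 9.99710862e-01 2.40440991e-02 2.68077167e-04]
0.00 -0.0 0.0 | 0.05 2.5 8.8 | 0.10 5.5 17.4 | 0.15 9.0 25.8 | 0.20 12.8 34.1 | 0.25 17.1 42.1 | 0.30 21.7 49.9 | 0.35 26.8 57.5 | 0.40 32.2 64.9 | 0.45 37.9 71.9 | 0.50 44.1 78.7 | 0.55 50.5 85.1 | 0.60 57.3 91.2 | 0.65 64.3 97.0 | 0.70 71.7 102.4 | 0.75 79.2 107.4 | 0.80 87.1 112.0 | 0.85 95.1 116.3 | 0.90 103.4 120.1 | 0.95 111.9 123.5 | 1.00 120.5 126.5 | 1.05 129.2 129.1 | 1.10 138.1 131.2 | 1.15 147.0 132.9 | 1.20 156.0 134.1 | 1.25 165.1 134.9 | 1.30 174.2 135.2 | 1.35 183.3 135.1 | 1.40 192.4 134.5 | 1.45 201.5 133.4 | 1.50 210.4 131.9 | 1.55 219.3 130.0 | 1.60 228.1 127.6 | 1.65 236.8 124.8 | 1.70 245.3 121.5 | 1.75 253.6 117.8 | 1.80 261.8 113.7 | 1.85 269.7 109.3 | 1.90 277.4 104.4 |
```

```bash
python3 -m handwheel '[[[0.001,0,-0.0035,0,0,0,0],[0.0025,0,-0.0088,0,0,0,0],[0.0055,0,-0.0174,0,0,0,0],[0.009,0,-0.0258,0,0,0,0],[0.0128,0,-0.0341,0,0,0,0],[0.0171,0,-0.0421,0,0,0,0],[0.0217,0,-0.0499,0,0,0,0],[0.0217,0,-0.0499,0,0,0,0]]]'
```

```text
time_s: 3.82
tcp_pos: [0.4509, -0.063, 0.1767]
orientation: [0.0, 1.0, 0.024, -0.0]
contact_force: [-5.9, 1.1, -0.4]
finger_gap: 0.114
```

```bash
python3 -m handwheel '[[[0.0052,0,-0.0073,0,0,0,0],[0.0106,0,-0.0147,0,0,0,0],[0.0163,0,-0.0217,0,0,0,0],[0.0225,0,-0.0285,0,0,0,0],[0.0289,0,-0.0349,0,0,0,0],[0.0357,0,-0.041,0,0,0,0],[0.0427,0,-0.0468,0,0,0,0],[0.0427,0,-0.0468,0,0,0,0]]]'
```

```text
time_s: 4.82
tcp_pos: [0.4922, -0.0609, 0.2249]
orientation: [0.001, 1.0, 0.024, -0.002]
contact_force: [-14.6, 1.7, 13.8]
finger_gap: 0.114
```

```bash
cat > arc.py <<'E'
import sys,numpy as np
from scipy.optimize import least_squares
from workcell import bot
P=np.array(eval(open('pts.txt').read()))   # (s,z): s along chest x
yaw=.048;r=.1822
s=bot.get_state();p=s['tcp_pos'];F=s['contact_force']
S=lambda p:p[0]*np.cos(yaw)+p[1]*np.sin(yaw)
Q=np.array([(S(q),q[2]) for q in P])
c=least_squares(lambda c:np.r_[np.hypot(*(Q-c).T)-r,(c-[S((.4298,-.064))+.176,.0792])*.3],Q[0]+[.176,-.047]).x
f=np.array([F[0]*np.cos(yaw)+F[1]*np.sin(yaw),F[2]])
me=np.array([S(p),p[2]]);v=me-c;a=np.arctan2(v[1],-v[0])
print("c",c,"res mm",(np.hypot(*(Q-c).T)-r)*1e3,"theta",a-.261,"tang",f@[np.sin(a),np.cos(a)],"rad",f@[-np.cos(a),np.sin(a)],"F",F)
d=float(sys.argv[1]);n=int(sys.argv[2]) 
for k in range(1,n+1):
    b=a+k*d;t=c+r*np.array([-np.cos(b),np.sin(b)])-me
    print(f"{b-.261:.3f}: [{t[0]:.4f},0,{-t[1]:.4f}]")
E
echo '[(.4298,-.064,.1262),(.4509,-.063,.1767),(.4922,-.0609,.2249)]'>pts.txt; python3 arc.py .05 7
```

```text
c [0.60281548 0.0821355 ] res mm [-0.20370959 -0.23975956  0.56086115] theta 0.6357400545487365 tang -2.7286946851696063 rad 19.86455917227822 F [-14.62947738   1.70981917  13.81696451]
0.686: [0.0076,0,-0.0051]
0.736: [0.0151,0,-0.0102]
0.786: [0.0229,0,-0.0150]
0.836: [0.0309,0,-0.0193]
0.886: [0.0391,0,-0.0233]
0.936: [0.0475,0,-0.0268]
0.986: [0.0560,0,-0.0299]
```

```bash
python3 -m handwheel '[[[0.0055,0,-0.0055,0,0,0,0],[0.0126,0,-0.0108,0,0,0,0],[0.0204,0,-0.0158,0,0,0,0],[0.0284,0,-0.0203,0,0,0,0],[0.0284,0,-0.0203,0,0,0,0]]]'
python3 - <<'E'
from workcell import bot
P=eval(open('pts.txt').read());P.append(tuple(bot.get_state()['tcp_pos'].round(5).tolist()));open('pts.txt','w').write(repr(P));print(P[-1])
E
python3 arc.py .05 8
```

```text
time_s: 5.45
tcp_pos: [0.5219, -0.0594, 0.2458]
orientation: [0.001, 1.0, 0.024, -0.001]
contact_force: [1.1, 1.2, -0.6]
finger_gap: 0.11
(0.52189, -0.05938, 0.24584)
c [0.60342125 0.08363025] res mm [ 0.02912673 -0.49206883 -0.223131    0.92252423] theta 0.8272398930951291 tang 0.7564477114845303 rad -1.034909421365696 F [ 1.09236307  1.23401422 -0.56570875]
0.877: [0.0086,0,-0.0032]
0.927: [0.0170,0,-0.0068]
0.977: [0.0255,0,-0.0100]
1.027: [0.0342,0,-0.0128]
1.077: [0.0430,0,-0.0151]
1.127: [0.0519,0,-0.0170]
1.177: [0.0609,0,-0.0184]
1.227: [0.0700,0,-0.0194]
```

```bash
python3 -m handwheel '[[[0.0083,0,-0.004,0,0,0,0],[0.0167,0,-0.0076,0,0,0,0],[0.0252,0,-0.0108,0,0,0,0],[0.0339,0,-0.0137,0,0,0,0],[0.0427,0,-0.016,0,0,0,0],[0.0427,0,-0.016,0,0,0,0]]]'
python3 - <<'E'
from workcell import bot
P=eval(open('pts.txt').read());P.append(tuple(bot.get_state()['tcp_pos'].round(5).tolist()));open('pts.txt','w').write(repr(P));print(P[-1])
E
python3 arc.py .03 8
```

```text
time_s: 6.2
tcp_pos: [0.5669, -0.0571, 0.2629]
orientation: [0.0, 1.0, 0.024, 0.001]
contact_force: [2.8, 0.6, 5.8]
finger_gap: 0.115
(0.56695, -0.05713, 0.26294)
c [0.60390131 0.08447265] res mm [ 0.30148499 -0.50865292 -0.5722415   0.40092512  0.77090685] theta 1.0874698632290425 tang 4.053773336544841 rad 4.994682146971923 F [2.82829654 0.57594518 5.76560323]
1.117: [0.0055,0,-0.0004]
1.147: [0.0109,0,-0.0013]
1.177: [0.0163,0,-0.0021]
1.207: [0.0217,0,-0.0028]
1.237: [0.0272,0,-0.0033]
1.267: [0.0326,0,-0.0036]
1.297: [0.0381,0,-0.0037]
1.327: [0.0436,0,-0.0037]
```

```bash
python3 -m handwheel '[[[0.0053,0,-0.0016,0,0,0,0],[0.0107,0,-0.0026,0,0,0,0],[0.0161,0,-0.0034,0,0,0,0],[0.0216,0,-0.0041,0,0,0,0],[0.0271,0,-0.0046,0,0,0,0],[0.0271,0,-0.0046,0,0,0,0]]]'
python3 - <<'E'
from workcell import bot
P=eval(open('pts.txt').read());P.append(tuple(bot.get_state()['tcp_pos'].round(5).tolist()));open('pts.txt','w').write(repr(P));print(P[-1])
E
python3 arc.py .02 8
```

```text
time_s: 6.95
tcp_pos: [0.5945, -0.0558, 0.2674]
orientation: [0.0, 1.0, 0.024, 0.001]
contact_force: [2.8, 1.0, -10.6]
finger_gap: 0.115
(0.59451, -0.05578, 0.26737)
c [0.60421631 0.0849355 ] res mm [ 0.50306145 -0.47133654 -0.72952414  0.14000078  0.38937138  0.70190303] theta 1.238302132296352 tang 2.0925902083399133 rad -10.77515341735736 F [  2.81296331   0.98424962 -10.59814635]
1.258: [0.0037,0,0.0005]
1.278: [0.0073,0,0.0003]
1.298: [0.0110,0,0.0002]
1.318: [0.0146,0,0.0002]
1.338: [0.0183,0,0.0003]
1.358: [0.0219,0,0.0004]
1.378: [0.0255,0,0.0007]
1.398: [0.0292,0,0.0009]
```

```bash
python3 -m handwheel '[[[0.0037,0,0.0008,0,0,0,0],[0.0073,0,0.0008,0,0,0,0],[0.011,0,0.0008,0,0,0,0],[0.0146,0,0.0008,0,0,0,0],[0.0146,0,0.0008,0,0,0,0]]]'; python3 arc.py .015 8
```

```text
time_s: 7.58
tcp_pos: [0.6099, -0.0551, 0.267]
orientation: [0.0, 1.0, 0.024, 0.002]
contact_force: [1.5, 0.2, 2.6]
finger_gap: 0.112
c [0.60421631 0.0849355 ] res mm [ 0.50306145 -0.47133654 -0.72952414  0.14000078  0.38937138  0.70190303] theta 1.3227288875016092 tang 1.5215215426166973 rad 2.6416260058149943 F [1.54879113 0.17817411 2.62172848]
1.338: [0.0027,0,-0.0000]
1.353: [0.0055,0,0.0001]
1.368: [0.0082,0,0.0002]
1.383: [0.0109,0,0.0004]
1.398: [0.0136,0,0.0006]
1.413: [0.0164,0,0.0009]
1.428: [0.0191,0,0.0012]
1.443: [0.0218,0,0.0015]
```

```bash
python3 -m handwheel '[[[0.0027,0,-0.0003,0,0,0,0],[0.0055,0,-0.0003,0,0,0,0],[0.0055,0,-0.0003,0,0,0,0],[0.0055,0,-0.0003,0,0,0,0]]]';python3 arc.py .015 1;  python3 -m handwheel '[[[0,0,0,0,0,0,0],[0,0,0,0,0,0,0]]]';  python3 arc.py .01 8
```

```text
time_s: 8.07
tcp_pos: [0.6152, -0.0548, 0.2669]
orientation: [0.0, 1.0, 0.024, 0.002]
contact_force: [1.4, 0.5, -5.7]
finger_gap: 0.113
c [0.60421631 0.0849355 ] res mm [ 0.50306145 -0.47133654 -0.72952414  0.14000078  0.38937138  0.70190303] theta 1.3515495468419019 tang 1.640486567861029 rad -5.5989810882979825 F [ 1.38179832  0.52400229 -5.66257705]
1.367: [0.0027,0,0.0001]
time_s: 8.32
tcp_pos: [0.6151, -0.0548, 0.2669]
orientation: [0.0, 1.0, 0.024, 0.002]
contact_force: [1.3, 1.6, -4.8]
finger_gap: 0.11
c [0.60421631 0.0849355 ] res mm [ 0.50306145 -0.47133654 -0.72952414  0.14000078  0.38937138  0.70190303] theta 1.3513046296752953 tang 1.5612482474116738 rad -4.7442368814936815 F [ 1.28613047  1.63366199 -4.80493661]
1.361: [0.0018,0,0.0000]
1.371: [0.0036,0,0.0001]
1.381: [0.0055,0,0.0002]
1.391: [0.0073,0,0.0004]
1.401: [0.0091,0,0.0005]
1.411: [0.0109,0,0.0007]
1.421: [0.0127,0,0.0009]
1.431: [0.0145,0,0.0011]
```

```bash
python3 -m handwheel '[[[0.0018,0,0.0004,0,0,0,0],[0.0036,0,0.0006,0,0,0,0],[0.0036,0,0.0006,0,0,0,0],[0.0036,0,0.0006,0,0,0,0]]]';python3 arc.py .015 1;  python3 -m handwheel '[[[0.0018,0,0.0004,0,0,0,0],[0.0036,0,0.0006,0,0,0,0],[0.0036,0,0.0006,0,0,0,0]]]';  python3 arc.py .01 8
```

```text
time_s: 8.82
tcp_pos: [0.619, -0.0546, 0.2666]
orientation: [0.0, 1.0, 0.024, 0.002]
contact_force: [1.1, 1.2, 0.7]
finger_gap: 0.112
c [0.60421631 0.0849355 ] res mm [ 0.50306145 -0.47133654 -0.72952414  0.14000078  0.38937138  0.70190303] theta 1.3725692035402628 tang 1.1246042295903529 rad 0.7690891920751062 F [1.11481844 1.19006242 0.69702613]
1.388: [0.0027,0,0.0001]
time_s: 9.2
tcp_pos: [0.6229, -0.0544, 0.2663]
orientation: [0.0, 1.0, 0.024, 0.003]
contact_force: [1.2, 1.0, 2.8]
finger_gap: 0.109
c [0.60421631 0.0849355 ] res mm [ 0.50306145 -0.47133654 -0.72952414  0.14000078  0.38937138  0.70190303] theta 1.394057624159685 tang 1.0352897782101134 rad 2.938961293269364 F [1.23105801 1.02798512 2.84140253]
1.404: [0.0018,0,-0.0001]
1.414: [0.0036,0,0.0001]
1.424: [0.0055,0,0.0003]
1.434: [0.0073,0,0.0005]
1.444: [0.0091,0,0.0008]
1.454: [0.0109,0,0.0010]
1.464: [0.0127,0,0.0013]
1.474: [0.0145,0,0.0016]
```

```bash
python3 -m handwheel '[[[0.0018,0,0.0,0,0,0,0],[0.0036,0,0.0002,0,0,0,0],[0.0036,0,0.0002,0,0,0,0]]]';python3 arc.py .015 1;  python3 -m handwheel '[[[0.0018,0,0.0003,0,0,0,0],[0.0036,0,0.0006,0,0,0,0],[0.0036,0,0.0006,0,0,0,0]]]';  python3 arc.py .01 6
```

```text
time_s: 9.57
tcp_pos: [0.6265, -0.0543, 0.2659]
orientation: [0.0, 1.0, 0.024, 0.002]
contact_force: [-0.6, 1.3, 0.2]
finger_gap: 0.113
c [0.60421631 0.0849355 ] res mm [ 0.50306145 -0.47133654 -0.72952414  0.14000078  0.38937138  0.70190303] theta 1.4140635932666927 tang -0.5585746090347617 rad 0.16005272884493796 F [-0.60322575  1.32650851  0.21731907]
1.429: [0.0027,0,0.0001]
time_s: 9.95
tcp_pos: [0.6309, -0.0541, 0.2658]
orientation: [0.0, 1.0, 0.024, 0.003]
contact_force: [2.8, 0.6, 5.8]
finger_gap: 0.115
c [0.60421631 0.0849355 ] res mm [ 0.50306145 -0.47133654 -0.72952414  0.14000078  0.38937138  0.70190303] theta 1.43815089400354 tang 2.090867696030409 rad 6.151308736167456 F [2.83381503 0.63564439 5.83307106]
1.448: [0.0018,0,0.0004]
1.458: [0.0036,0,0.0007]
1.468: [0.0054,0,0.0010]
1.478: [0.0072,0,0.0012]
1.488: [0.0090,0,0.0016]
1.498: [0.0108,0,0.0019]
```

```bash
python3 -c "
import h,cv2;cv2.imwrite('pics/side1.png',cv2.resize(h.bot.capture('side')[110:290,220:460,::-1],None,fx=3.3,fy=3.3,interpolation=cv2.INTER_CUBIC))"
```

```text
(no output)
```

View pics/side1.png

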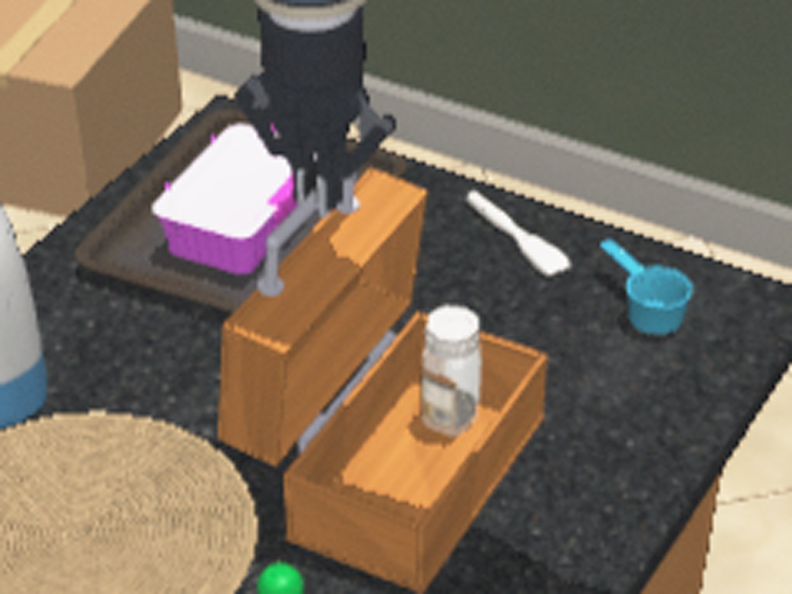

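The lid stands at about 1.4 rad and the roller is hidden. The force readings are noisy, so I'll average them over short holds.

```bash
sed -i "s/^s=bot.get_state().*/L=[]\nfor _ in range(6):\n    bot.capture('side');L.append(bot.get_state()['contact_force'])\ns=bot.get_state();p=s['tcp_pos'];F=np.mean(L,0);print('std',np.std(L,0).round(2))/; s/print(\"c\",c,\"res mm\",(np.hypot(\*(Q-c).T)-r)\*1e3,/print(/" arc.py
python3 arc.py .01 1;python3 -m handwheel '[[[0.0018,0,0.0004,0,0,0,0],[0.0036,0,0.0006,0,0,0,0],[0.0036,0,0.0006,0,0,0,0]]]'; python3 arc.py .01 5
```

```text
std [0.52 0.18 0.37]
theta 1.4371212134501024 tang 1.813233878816809 rad 5.220275565240248 F [2.41861535 0.95042539 4.94777161]
1.447: [0.0018,0,0.0004]
time_s: 10.68
tcp_pos: [0.6345, -0.0539, 0.2652]
orientation: [0.0, 1.0, 0.024, 0.003]
contact_force: [1.2, 0.2, 4.2]
finger_gap: 0.113
std [0.4  0.18 0.56]
theta 1.4573280320604716 tang 1.427914494643806 rad 4.531072356015815 F [2.0397     0.85671925 4.27195168]
1.467: [0.0018,0,0.0004]
1.477: [0.0036,0,0.0007]
1.487: [0.0054,0,0.0010]
1.497: [0.0072,0,0.0014]
1.507: [0.0090,0,0.0017]
```

```bash
python3 -m handwheel '[[[0.0018,0,0.0,0,0,0,0],[0.0036,0,0.0002,0,0,0,0],[0.0036,0,0.0002,0,0,0,0]]]'; python3 arc.py .01 1;python3 -m handwheel '[[[0.0018,0,0.0004,0,0,0,0],[0.0036,0,0.0008,0,0,0,0],[0.0036,0,0.0008,0,0,0,0]]]'; python3 arc.py .01 5
```

```text
time_s: 11.35
tcp_pos: [0.6378, -0.0537, 0.2647]
orientation: [0.0, 1.0, 0.024, 0.003]
contact_force: [0.9, 1.0, 1.5]
finger_gap: 0.114
std [0.12 0.18 0.55]
theta 1.4757103673281344 tang 1.0038034884317684 rad -0.11139257660381593 F [ 0.91871164  1.12477901 -0.27564496]
1.486: [0.0018,0,0.0005]
time_s: 12.02
tcp_pos: [0.6414, -0.0535, 0.264]
orientation: [0.0, 1.0, 0.024, 0.003]
contact_force: [0.3, 1.3, 1.3]
finger_gap: 0.114
std [0.43 0.37 0.62]
theta 1.4960790053624402 tang 0.33491067060976915 rad 1.9975197774203577 F [0.65646131 0.90381213 1.90093382]
1.506: [0.0018,0,0.0004]
1.516: [0.0036,0,0.0008]
1.526: [0.0053,0,0.0011]
1.536: [0.0071,0,0.0015]
1.546: [0.0089,0,0.0020]
```

```bash
python3 -m handwheel '[[[0.0018,0,0.0003,0,0,0,0],[0.0036,0,0.0006,0,0,0,0],[0.0036,0,0.0006,0,0,0,0]]]'; python3 arc.py .01 1;python3 -m handwheel '[[[0.0018,0,0.0004,0,0,0,0],[0.0036,0,0.0009,0,0,0,0],[0.0036,0,0.0009,0,0,0,0]]]'; python3 arc.py .01 3
```

```text
time_s: 12.7
tcp_pos: [0.6456, -0.0533, 0.2637]
orientation: [0.0, 1.0, 0.024, 0.004]
contact_force: [3.0, 1.3, 2.0]
finger_gap: 0.115
std [0.29 0.32 0.37]
theta 1.5172068833276833 tang 2.2144157311146286 rad 2.840401166470464 F [2.69698134 1.2086806  2.32351686]
1.527: [0.0017,0,0.0009]
time_s: 13.38
tcp_pos: [0.6489, -0.0531, 0.2628]
orientation: [0.0, 1.0, 0.024, 0.003]
contact_force: [2.9, 1.1, 2.5]
finger_gap: 0.113
std [0.15 0.55 0.23]
theta 1.5376119784605624 tang 1.9299036218359829 rad 3.9153403218901826 F [2.68625884 1.69136258 3.37830694]
1.548: [0.0017,0,0.0009]
1.558: [0.0034,0,0.0013]
1.568: [0.0052,0,0.0018]
```

```bash
python3 -m handwheel '[[[0.0017,0,0.0004,0,0,0,0],[0.0035,0,0.0008,0,0,0,0],[0.0035,0,0.0008,0,0,0,0]]]'; python3 arc.py .01 1;python3 -m handwheel '[[[0.0017,0,0.0004,0,0,0,0],[0.0035,0,0.0009,0,0,0,0],[0.0035,0,0.0009,0,0,0,0]]]'; python3 arc.py .01 3
```

```text
time_s: 14.05
tcp_pos: [0.6521, -0.053, 0.262]
orientation: [0.0, 1.0, 0.024, 0.003]
contact_force: [0.3, 1.5, 5.4]
finger_gap: 0.11
std [0.52 0.48 0.35]
theta 1.5562397156588719 tang -1.0604565310482408 rad 4.703583786408728 F [0.04209076 1.60500724 4.82017581]
1.566: [0.0017,0,0.0009]
time_s: 14.72
tcp_pos: [0.6552, -0.0528, 0.2612]
orientation: [0.0, 1.0, 0.024, 0.003]
contact_force: [-2.4, 2.3, 6.7]
finger_gap: 0.109
std [0.5  0.45 0.32]
theta 1.5735415626300409 tang -3.793339900372403 rad 5.623950367099859 F [-2.24228945  0.9106072   6.41839277]
1.584: [0.0017,0,0.0008]
1.594: [0.0034,0,0.0013]
1.604: [0.0052,0,0.0019]
```

The stop is felt: the pull fell from +1.9 N to −1.1 N to −3.8 N, a slope of about 0.8 N/mm. I'll back off to the balance point before letting go.

```bash
python3 -m handwheel '[[[-0.0015,0,-0.0007,0,0,0,0],[-0.003,0,-0.0014,0,0,0,0],[-0.003,0,-0.0014,0,0,0,0]]]'; python3 arc.py .01 1
```

```text
time_s: 15.4
tcp_pos: [0.6517, -0.053, 0.2622]
orientation: [0.0, 1.0, 0.024, 0.002]
contact_force: [-0.1, 2.1, 0.3]
finger_gap: 0.109
std [0.41 0.52 0.94]
theta 1.5548110632000842 tang -0.6926825993851632 rad -0.78250918270327 F [-0.92593045  1.31416025 -0.59111412]
1.565: [0.0016,0,0.0009]
```

```bash
python3 -m handwheel '[[[0,0,0,0,0,0,0.2],[0,0,0,0,0,0,0.3],[0,0,0,0,0,0,0.42],[0,0,0,0,0,0,0.42]]]'
python3 - <<'E'
from h import *
s=bot.get_state();print(s['contact_force'],s['tcp_pos']);cv2.imwrite('pics/w3.png',bot.capture('wrist')[:,:,::-1])
E
```

```text
time_s: 16.2
tcp_pos: [0.6519, -0.0531, 0.2623]
orientation: [0.0, 1.0, 0.024, 0.002]
contact_force: [-0.8, -0.2, 0.1]
finger_gap: 0.42
[-0.78974929 -0.22782994  0.05611056] [ 0.65189574 -0.05307366  0.26225225]
```

View pics/w3.png

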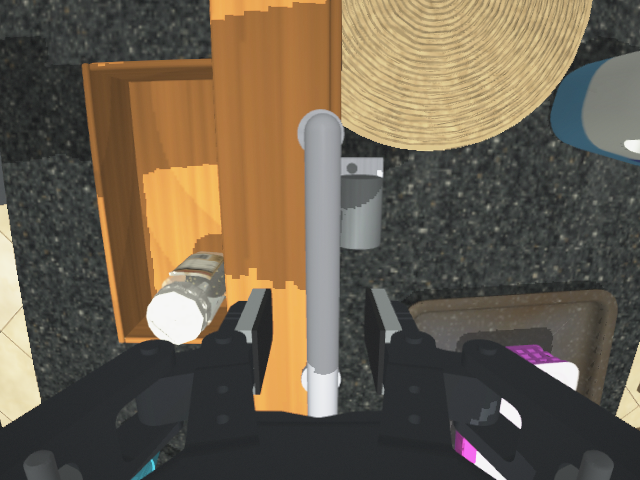

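The lid stays put after release: the bar is still centred at column 322 and the roller sits on its bracket at (362,210). I'll rise clear, and compute the shaker's neighbours to choose the jaw direction.

```bash
python3 -m handwheel '[[[0,0,-0.03,0,0,0,0.42],[0,0,-0.07,0,0,0,0.42],[0,0,-0.1,0,0,0,0.42]]]'
python3 - <<'E'
from h import *
np.set_printoptions(precision=3,suppress=True)
sh=np.array([.5535,.257])
for n,s,d,z in (('b',(246,299),(316,313),.105),('a',(171,304),(255,338),.105),('g1',(262,279),(305,284),.088),('g2',(158,285),(216,320),.088),('g3',(179,344),(287,371),.088),('shk',(218.7,286),(275.3,303.5),.088)):
    p=(plane('scene',s,z)+plane('side',d,z))[:2]/2;v=p-sh
    print(n,p,two(ray('scene',s),ray('side',d))[0],"dist",np.linalg.norm(v),"bearing deg",np.degrees(np.arctan2(v[1],v[0])))
E
```

```text
time_s: 16.62
tcp_pos: [0.6516, -0.0529, 0.364]
orientation: [0.0, 1.0, 0.024, 0.003]
contact_force: [-0.0, -0.3, -0.8]
finger_gap: 0.417
b [0.45  0.239] [0.448 0.24  0.107] dist 0.10545385596767204 bearing deg -170.209450474819
a [0.525 0.368] [0.522 0.369 0.108] dist 0.11437250158731285 bearing deg 104.51517134809706
g1 [0.523 0.167] [0.533 0.16  0.078] dist 0.09512472182439846 bearing deg -108.48831747394613
g2 [0.638 0.364] [0.642 0.363 0.084] dist 0.13641318264986088 bearing deg 51.79434923151864
g3 [0.423 0.391] [0.425 0.39  0.085] dist 0.18742725033147783 bearing deg 134.32503917251836
shk [0.552 0.255] [0.553 0.255 0.088] dist 0.0020192839274822847 bearing deg -125.97097021064864
```

```bash
python3 -m handwheel '[[[-0.014,-0.052,0,0,0,6,0.75],[-0.028,-0.105,0,0,0,13,0.75],[-0.042,-0.157,0,0,0,20,0.75],[-0.056,-0.21,0,0,0,27,0.75],[-0.07,-0.262,0,0,0,34,0.75],[-0.084,-0.313,0.03,0,0,40,0.75],[-0.084,-0.313,0.08,0,0,40,0.75],[-0.084,-0.313,0.1,0,0,40,0.75]]]'
python3 - <<'E'
from h import *
s=bot.get_state();print(s['tcp_pos'],s['qpos']);np.save('s4.npy',np.r_[s['tcp_pos'],s['orientation']]);cv2.imwrite('pics/w4.png',bot.capture('wrist')[:,:,::-1])
E
```

```text
time_s: 17.62
tcp_pos: [0.5518, 0.2559, 0.2606]
orientation: [0.001, 0.948, -0.318, 0.002]
contact_force: [0.5, -1.1, 0.1]
finger_gap: 0.747
[0.551768   0.25593096 0.26055621] [-0.30268763  0.48011606 -0.32819545  1.60601507  0.17339907  1.08298647
 -1.32593628]
```

View pics/w4.png

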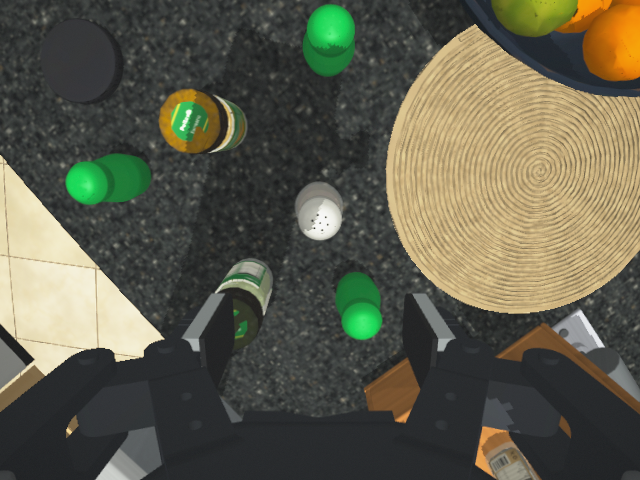

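The shaker's cap top is at (320,219) in the wrist view, with the spice jars and green ones well off the jaw line.

Run:
```python
from h import *
np.set_printoptions(precision=4,suppress=True)
v=np.load('s4.npy');s=dict(tcp_pos=v[:3],orientation=v[3:])
i=cv2.imread('pics/w4.png')[170:260,270:370].astype(int)
m=((i.max(2)-i.min(2)<25)&(i.mean(2)>150)).astype(np.uint8)
n,l,st,c=cv2.connectedComponentsWithStats(m);k=1+st[1:,4].argmax();print(st[k],c[k]+[270,170])
w,x,y,z=v[3:];M=R.from_quat([x,y,z,w]).as_matrix()
for uv,zz in(((320,219),.085),((319,190),.07)):
    p=plane('wrist',uv,zz,s);print(p,"tool d",M.T@(p-v[:3]))
for uv in ((296,205),(343,205)): print(M.T@(plane('wrist',uv,.055,s)-v[:3]))
```

```text
[  30   28   42   42 1353] [320.5018 218.2757]
[0.5569 0.2578 0.085 ] tool d [ 0.0023 -0.0047  0.1756]
[0.5686 0.2743 0.07  ] tool d [ 0.0016 -0.0248  0.1906]
[-0.0175 -0.0104  0.2055]
[ 0.0217 -0.0104  0.2056]
```

```bash
python3 -m handwheel '[[[0.002,-0.004,0.05,0,0,0,0.75],[0.002,-0.004,0.1,0,0,0,0.75],[0.002,-0.004,0.14,0,0,0,0.75],[0.002,-0.004,0.17,0,0,0,0.75],[0.002,-0.004,0.19,0,0,0,0.75],[0.002,-0.004,0.2035,0,0,0,0.75],[0.002,-0.004,0.2035,0,0,0,0.75]]]' && python3 -m handwheel '[[[0,0,0,0,0,0,0.6],[0,0,0,0,0,0,0.5],[0,0,0,0,0,0,0.4],[0,0,0,0,0,0,0.4],[0,0,0,0,0,0,0.4]]]'
```

```text
time_s: 18.55
tcp_pos: [0.5557, 0.2563, 0.0551]
orientation: [0.002, 0.948, -0.319, 0.001]
contact_force: [0.1, -0.7, 0.3]
finger_gap: 0.749
time_s: 19.18
tcp_pos: [0.5563, 0.2566, 0.0565]
orientation: [0.001, 0.948, -0.319, 0.001]
contact_force: [-1.9, -1.4, 8.8]
finger_gap: 0.428
```

```bash
python3 -m handwheel '[[[0,0,0,0,0,0,0.3],[0,0,-0.005,0,0,0,0.3],[0,0,-0.02,0,0,0,0.3],[0,0,-0.05,0,0,0,0.3],[0,0,-0.09,0,0,0,0.3],[0,0,-0.13,0,0,0,0.3],[0,0,-0.16,0,0,0,0.3],[0,0,-0.17,0,0,0,0.3]]]'
python3 - <<'E'
from h import *
s=bot.get_state();w,x,y,z=s['orientation'];M=R.from_quat([x,y,z,w]).as_matrix();yaw=.049
c=np.array([.5377,-.0560]);X=np.array([np.cos(yaw),np.sin(yaw)]);Y=np.array([-X[1],X[0]])
t=c-.004*X+.05*Y;print("target",t,s['finger_gap'],"z",s['tcp_pos'][2]);d=M.T@(np.r_[t,s['tcp_pos'][2]]-s['tcp_pos'])
ty=np.degrees(np.arctan2(M[1,0],M[0,0]));print("tool shift",d,"tool yaw",ty,"az for yaw -87.2:",-(-87.2-ty),s['qpos'][6])
E
```

```text
time_s: 20.18
tcp_pos: [0.5565, 0.2576, 0.2292]
orientation: [-0.0, 0.948, -0.319, 0.003]
contact_force: [-0.8, -0.2, -1.7]
finger_gap: 0.433
target [ 0.53125578 -0.00625593] 0.432894261567027 z 0.22923222945431743
tool shift [0.13938229 0.22541873 0.00025533] tool yaw -37.19940306069459 az for yaw -87.2: 50.00059693930541 -1.3408434447615967
```

```bash
python3 -m handwheel '[[[0.02,0.032,0,0,0,9,0.3],[0.045,0.072,0,0,0,18,0.3],[0.07,0.113,0,0,0,27,0.3],[0.095,0.154,0,0,0,36,0.3],[0.118,0.191,0,0,0,45,0.3],[0.132,0.214,0,0,0,50,0.3],[0.139,0.2255,0,0,0,50,0.3],[0.139,0.2255,0,0,0,50,0.3]]]'
python3 - <<'E'
from h import *
s=bot.get_state();print(s['tcp_pos'],s['orientation'],s['qpos'][6],s['contact_force'])
np.save('s5.npy',np.r_[s['tcp_pos'],s['orientation']])
w=bot.capture('wrist');a=bot.capture('side')
cv2.imwrite('pics/w5.png',np.hstack([cv2.resize(w,(400,300)),cv2.resize(a[140:320,230:470],(400,300))])[:,:,::-1])
E
```

```text
time_s: 21.18
tcp_pos: [0.531, -0.0058, 0.2293]
orientation: [-0.001, 0.725, -0.689, 0.002]
contact_force: [-0.1, -0.1, -1.5]
finger_gap: 0.434
[ 0.53099269 -0.00580605  0.22933438] [-0.0013202   0.72488136 -0.68886901  0.00218107] -1.6404349010580823 [-0.11903248 -0.0587622  -1.4984045 ]
```

View pics/w5.png

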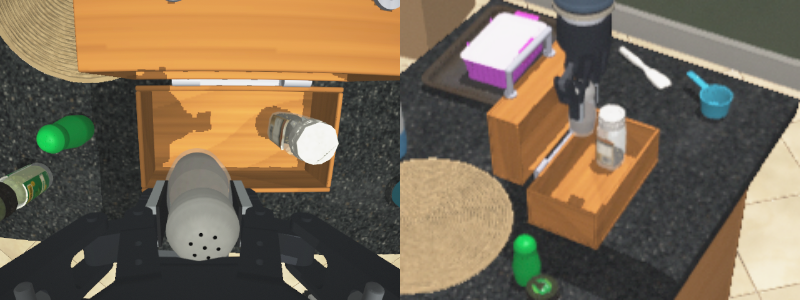

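The wrist camera now points to the lid side (+x) and would come down close to the hood. I'll turn the hand half a turn in place so that it faces the robot.

```bash
python3 -m handwheel '[[[0,0,0,0,0,-8,0.3],[0,0,0,0,0,-18,0.3],[0,0,0,0,0,-28,0.3],[0,0,0,0,0,-38,0.3],[0,0,0,0,0,-48,0.3],[0,0,0,0,0,-58,0.3],[0,0,0,0,0,-68,0.3],[0,0,0,0,0,-78,0.3]]]'; python3 -m handwheel '[[[0,0,0,0,0,-10,0.3],[0,0,0,0,0,-20,0.3],[0,0,0,0,0,-30,0.3],[0,0,0,0,0,-40,0.3],[0,0,0,0,0,-50,0.3],[0,0,0,0,0,-60,0.3],[0,0,0,0,0,-70,0.3],[0,0,0,0,0,-80,0.3]]]';  python3 -m handwheel '[[[0,0,0,0,0,-10,0.3],[0,0,0,0,0,-20,0.3],[0,0,0,0,0,-22,0.3],[0,0,0,0,0,-22,0.3]]]'
python3 - <<'E'
from h import *
s=bot.get_state();w,x,y,z=s['orientation'];M=R.from_quat([x,y,z,w]).as_matrix()
print(s['tcp_pos'],M.round(4),s['qpos'][6],"shift",M.T@(np.array([.5312,-.0063,s['tcp_pos'][2]])-s['tcp_pos']),"tilt rotvec deg (tool)",np.degrees(np.cross(M.T@[0,0,-1.],[0,0,1])))
E
```

```text
time_s: 22.28
tcp_pos: [0.5314, -0.0026, 0.2294]
orientation: [-0.0, 0.997, -0.074, 0.003]
contact_force: [0.7, -0.1, -1.9]
finger_gap: 0.434
time_s: 23.28
tcp_pos: [0.5316, -0.0009, 0.2295]
orientation: [0.001, 0.809, 0.588, 0.003]
contact_force: [-0.1, -0.1, -1.3]
finger_gap: 0.435
time_s: 23.78
tcp_pos: [0.5317, -0.0002, 0.2295]
orientation: [0.001, 0.682, 0.731, 0.003]
contact_force: [-0.1, 0.1, -1.4]
finger_gap: 0.435
[ 5.31698027e-01 -1.68115807e-04  2.29517944e-01] [[-0.0686  0.9976  0.0058]
 [ 0.9976  0.0686  0.002 ]
 [ 0.0016  0.0059 -1.    ]] 1.0724606319511139 shift [-6.08330261e-03 -9.17187438e-04 -1.52023779e-05] tilt rotvec deg (tool) [-0.33821108  0.09218888  0.        ]
```

```bash
python3 -m handwheel '[[[-0.004,-0.001,0.01,0,0,0,0.3],[-0.006,-0.001,0.04,0,0,0,0.3],[-0.006,-0.001,0.075,0,0,0,0.3],[-0.006,-0.001,0.11,0,0,0,0.3],[-0.006,-0.001,0.135,0,0,0,0.3],[-0.006,-0.001,0.15,0,0,0,0.3],[-0.006,-0.001,0.158,0,0,0,0.3],[-0.006,-0.001,0.158,0,0,0,0.3]]]'; python3 -m handwheel '[[[0,0,0.002,0,0,0,0.3],[0,0,0.004,0,0,0,0.3],[0,0,0.004,0,0,0,0.3]]]'
```

```text
time_s: 24.78
tcp_pos: [0.532, -0.0059, 0.0715]
orientation: [0.001, 0.683, 0.731, 0.003]
contact_force: [0.1, -0.3, -0.6]
finger_gap: 0.434
time_s: 25.15
tcp_pos: [0.5322, -0.0059, 0.0677]
orientation: [0.002, 0.683, 0.731, 0.003]
contact_force: [-0.5, -0.3, -1.7]
finger_gap: 0.433
```

```bash
python3 -m handwheel '[[[0,0,0.001,0,0,0,0.3],[0,0,0.002,0,0,0,0.3],[0,0,0.003,0,0,0,0.3],[0,0,0.003,0,0,0,0.3]]]'; python3 -m handwheel '[[[0,0,0.001,0,0,0,0.3],[0,0,0.0015,0,0,0,0.3],[0,0,0.0015,0,0,0,0.3]]]'
```

```text
time_s: 25.65
tcp_pos: [0.5321, -0.0059, 0.0646]
orientation: [0.001, 0.683, 0.731, 0.003]
contact_force: [0.3, -0.3, -1.3]
finger_gap: 0.434
time_s: 26.02
tcp_pos: [0.5321, -0.0059, 0.063]
orientation: [0.001, 0.683, 0.731, 0.003]
contact_force: [0.2, 0.6, -1.6]
finger_gap: 0.434
```

```bash
python3 -m handwheel '[[[0,0,0.0006,0,0,0,0.3],[0,0,0.001,0,0,0,0.3],[0,0,0.001,0,0,0,0.3]]]'; python3 -m handwheel '[[[0,0,0.0005,0,0,0,0.3],[0,0,0.001,0,0,0,0.3],[0,0,0.001,0,0,0,0.3]]]'
```

```text
time_s: 26.4
tcp_pos: [0.5324, -0.0059, 0.0625]
orientation: [0.002, 0.683, 0.731, 0.003]
contact_force: [-1.3, -0.9, 6.3]
finger_gap: 0.432
time_s: 26.78
tcp_pos: [0.5327, -0.0058, 0.0625]
orientation: [0.002, 0.683, 0.731, 0.003]
contact_force: [-2.1, -1.4, 12.1]
finger_gap: 0.435
```

Floor contact is felt at TCP z = 0.0625, as predicted. I'll relieve the push, open and rise.

```bash
python3 -m handwheel '[[[0,0,0,0,0,0,0.3],[0,0,0,0,0,0,0.45],[0,0,0,0,0,0,0.55],[0,0,0,0,0,0,0.66],[0,0,0,0,0,0,0.66]]]' && python3 -m handwheel '[[[0,0,-0.005,0,0,0,0.66],[0,0,-0.02,0,0,0,0.66],[0,0,-0.05,0,0,0,0.66],[0,0,-0.1,0,0,0,0.66],[0,0,-0.15,0,0,0,0.66],[0,0,-0.2,0,0,0,0.66],[0,0,-0.24,0,0,0,0.66]]]'
python3 - <<'E'
from h import *
w=bot.capture('wrist');a=bot.capture('side')
cv2.imwrite('pics/w6.png',np.hstack([cv2.resize(w,(400,300)),cv2.resize(a[140:320,230:470],(400,300))])[:,:,::-1])
E
```

```text
time_s: 27.4
tcp_pos: [0.5327, -0.0058, 0.0624]
orientation: [0.002, 0.683, 0.731, 0.003]
contact_force: [0.6, 0.1, 0.6]
finger_gap: 0.662
time_s: 28.28
tcp_pos: [0.5306, -0.0055, 0.3057]
orientation: [0.003, 0.682, 0.731, 0.004]
contact_force: [0.4, -0.4, -0.7]
finger_gap: 0.66
```

View pics/w6.png

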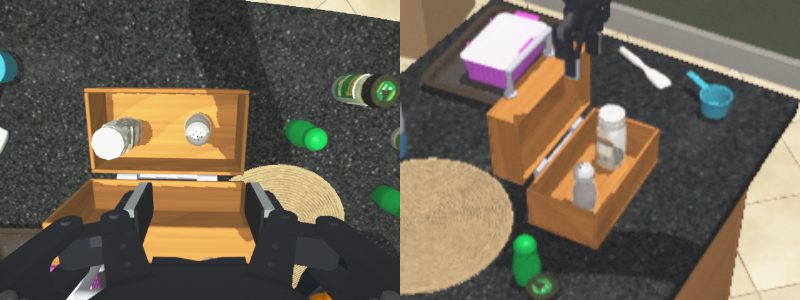

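The shaker stands upright in the +y half of the chest, at (197,130) in the left picture. The jar is in place, the lid is open and the hand is clear, so I'm handing in.

```bash
python3 -m handwheel '[[[0,0,-0.03,0,0,0,0.66],[0,0,-0.04,0,0,0,0.66],[0,0,-0.04,0,0,0,0.66]]]'; python3 -c "
from workcell import bot
print(bot.job_done())"
```

```text
time_s: 28.75
tcp_pos: [0.5315, -0.0048, 0.3479]
orientation: [0.005, 0.682, 0.731, 0.006]
contact_force: [0.2, 0.3, -0.6]
finger_gap: 0.657
the job is handed in; nothing more can be done
None
```

The lid is open and resting on its stop, and the salt shaker stands upright in the empty half of the chest beside the jar. I handed the job in at 28.75 s, and no verdict is reported.

- **Lid:** I pinched the handle bar and took the lid round its arc at about 0.4 rad/s or slower, then in small steps near the end. I felt the stop at about 1.54 rad, where the pull fell from +1.9 N to −3.8 N. I backed off to about 0 N at 1.555 rad before letting go, and the lid did not move.
- **Shaker:** I picked up the grey-capped, unlabelled one and left the green look-alikes alone. It touched the chest floor at the height I expected, with about 12 N at most on the tool, and I released it there.
- **Last checks:** The final wrist and side pictures show the lid open, the shaker upright, the jar in its place and the hand clear of everything. The jars and green look-alikes in view had not visibly moved; I did not measure any of this in the pictures.
- **What disagreed:** The first circle for the handle was a few millimetres off, which pulled the bar outward with up to 20 N near 0.65 rad until I refitted it. Force readings wandered by about 1 N during the lid move, so I averaged them near the stop. The roller's seat on the stop was judged by force and one wrist view, not measured directly.

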